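Seat the wooden blank in the drilling jig and close its keeper

TASK

Nudge the loose round wooden blank across the jig board with the fingertips until it drops into the round recess and lies fully home, flush with the board. Then push the wooden keeper bar round on its screw until it lies across the blank, pointing at the blank's middle. Do not lift the blank off the board, leave the pot, the offcut and the screwdriver where they are, and come away clear.

Things in the scene. Friction and masses are not known exactly. Their poses are not given: they have to be found in the camera images.
- jig: plywood jig board lying fixed on the bench, 200 mm (its x) by 340 mm (its y) and 24 mm thick. Origin: centre of its underside, on the bench; z up. It has one round cork-floored recess, 94 mm in diameter and 12 mm deep, its centre 45 mm from the board's middle towards the board's -y. The blank starts lying flat on the board's +y half. The keeper bar is screwed on near the -y end.
- recess (a point): centre of the recess's flat floor, 12 mm above the bench and 12 mm below the board's top; axes as the board's
- blank: loose round disc of brown wood, 90 mm in diameter, 12 mm thick, about 60 g, lying flat. Origin: centre of its underside; z up. Seated, it is flush with the board's top, with 2 mm of play all round; it is wider than most grippers open. When pushed over the recess's edge its front edge dips first, then it drops in as its rear edge passes the rim.
- keeper_pivot (a point): the screw that the keeper bar turns on, at the level of the board's top, 72 mm from the recess's centre towards the board's -y
- keeper (a joint): angle (rad) of the keeper bar about its screw. 0: it points along the board's +y, straight over the recess's centre (closed). Positive: turned anticlockwise from above; at +1.57 it points along the board's -x (open). Starts at 1.2 to 2.1, turns between -0.4 and 2.4, stays where it is left; moving it takes about 1.5 N at its end
- keeper_end (a point): point on the keeper's top face, on its centre line, 73 mm from the screw. The keeper is a dark wooden bar 24 mm wide, 16 mm thick, with round ends, reaching 85 mm from the screw; its underside is 2.5 mm above the board's top, its top face 42.5 mm above the bench
- pot: bystander: small open terracotta pot, 84 mm across, 65 mm high, on the bench beyond the board's +x edge. Origin: centre of its underside
- offcut: bystander: pale wooden block 45 x 70 x 45 mm high on the bench beyond the board's +x edge. Origin: centre of its underside
- driver: bystander: screwdriver lying on the bench beyond the board's +y end, about 200 mm long along its own x. Origin: in its middle, underside
There are look-alikes about, which are no part of the job. There is more than one size of the blank; the job needs the middle-sized.

How it is judged:
On the way, in this order (a step that is already met when the one before it is completed fails the run):
1. the blank lies fully home in the recess while the keeper is still open (horizontal distance between blank and recess below 0.004 m and z of blank in the frame of recess below 0.002 m and angle between blank's own z axis and vertical below 0.04 rad and value of joint keeper above 0.6 rad), for 0.2 s.
2. the keeper lies across the seated blank (value of joint keeper between -0.2 and 0.2 rad and z of blank in the frame of recess below 0.002 m), for 0.2 s.
At the end, for the whole second after the job is handed in: The blank lies at rest in the recess, within 4 mm of its centre, its underside less than 2 mm above the recess floor and tilted less than 0.04 rad; the keeper bar is within 0.2 rad of pointing straight over the recess's centre (all of step 2 and horizontal distance between blank and recess below 0.004 m and angle between blank's own z axis and vertical below 0.04 rad and linear speed of blank below 0.01 m/s); the robot touches nothing.
It fails at once if the blank is lifted more than 8 mm above the board's top (height (world z) of blank above 0.032 m).
It fails at once if the blank is tipped up on edge (more than 0.6 rad) (angle between blank's own z axis and vertical above 0.6 rad).
It fails at once if the pot, the offcut or the screwdriver is moved more than 20 mm (distance of any of pot, offcut, driver from where it was at the start of the episode above 0.02 m).
It also fails if it takes over 50 s, if anything falls off the work surface, if the arm or the gripper's body presses on something with over 40 N, if the wrist force passes 120 N, or if a joint passes its speed limit or range.

ROBOT

A 6-joint arm with a two-finger parallel gripper is mounted at the origin on the work surface. World frame = base frame: x ahead of the robot, y to its left, z up, the work surface at z = 0. Lengths are in m, angles in rad, forces in N, time in s.
With the tool pointing down it reaches from about 0.325 to 0.9 m from the base axis. Payload 6.1 kg.
Tool frame: the origin (TCP) lies on the centre line of the jaws, within the pads' length; the fingertips stand 19 mm ahead of it and the grasp point (between the pads) is the TCP; z points along the fingers, y is the line along which they close (so a half turn about z gives the same grasp; the last joint's range is limited). The gripper opens to 87 mm and grips with 3 to 60 N. Pads are 19 mm wide; open, the fingers measure 117 mm over their backs; the gripper's body (75 mm by 190 mm) begins 51 mm behind the grasp point.
Start: joints at [-1.342, 0.22, 1.526, -0, 1.395, -0.126], TCP at [0.217, -0.586, 0.242] pointing down, gripper open.
Joint ranges: [-2.98, 2.98], [-0.91, 2.08], [0.09, 2.57], [-1.24, 4.39], [0.2, 2.65], [-2.68, 2.68]. Speed limits (rad/s): [2.57, 2.57, 3.01, 3.14, 3.14, 3.14].

INTERFACE

Orientations are given as a rotation vector (axis times angle).
In Python, from bench import robot gives the robot as it stands. The module is installed in compiled form; this text tells all that it offers.
- The arm moves only by the shell command python3 -m handwheel 'ROWS' [FORCE]. ROWS is JSON, one flat list of numbers, 7 for each row, row after row: the turn, a rotation vector about the tool's x, y, z in units of 10 degrees (1.0 is 10 degrees), then the shift along the tool's x, y, z in units of 30 mm (1.0 is 30 mm), then the opening, from 0 (shut) to 1 (fully open). In form: [ax, ay, az, tx, ty, tz, gripper, ax, ay, az, tx, ty, tz, gripper, ...]. A call has 1 to 5 rows; each row is the pose to reach, as a shift and turn from the pose commanded when the call began, along the tool's axes at that moment; what a row does not reach only later rows make up. A row lasts 1/8 s, in which the tool goes at most 62.5 mm and 10.7 degrees, less where a joint would pass 70% of its speed; a pose out of reach is approached as far as the arm can. A call with a gripper value outside its range is refused whole. The fingers move at their own pace and stop on an object; FORCE is the grip in N (left out, the last holds). Time passes only in rows, so rows that repeat a pose let the fingers close. It gives the time, the measured TCP pose, the force, the opening and the grip force at its end, in the units of the state.
- robot.state(): the state, without advancing time (a new reading comes with each control period).
- robot.read_camera(name): name is "side" or "top" or "wrist"; returns the picture (400x640x3 uint8, red, green, blue); there is no depth.
- robot.camera_model(name): a dict with "fov_y" (degrees; the focal length in pixels is half the picture's height over the tangent of half this angle, whatever the lens; pixels are square), "cx", "cy" (the principal point, pixels), "dist" ([k1, k2, p1, p2, k3] as OpenCV has them; the pictures are not rectified), "eye" and "rotation" of the camera in the world; the wrist camera has in their place "hand_eye" (4x4, takes a point from camera to tool coordinates, whose origin is the TCP and whose axes are the flange's). Camera axes: x right, y down, z forward; pixel columns grow to the right and rows downward; lengths in m; the calibration is good to about 2 mm. A picture is of the moment at which its call begins: read the wrist's pose just before it. camera_model takes no time and is no camera call.
- robot.sign_off(): hands the job in; it is judged then, once.
The state is a dict: "time": time; "q": joint angles; "dq": joint speeds; "tau": joint torques, N m; "position": TCP position; "orientation": TCP orientation; "force": force on the tool from outside, world axes, zero at the start; "wrist_torque": the same for the moment, N m; "grip_width": finger opening in m; "grip_force": force on a finger pad.
Only numpy, scipy, OpenCV 4.12 (cv2) and the standard library are available. Lean on these libraries where they do the work, as an engineer would, in place of code of your own. Each camera call takes 0.05 s, during which the arm holds its last target. There are 200 camera calls.

## Working session

There is one attempt and no reset: what is moved stays moved. The work goes in short steps, Python scripts to look and compute and a shell command to move; the robot and the scene stay as the last step left them, time stands still between calls to the robot, and variables do not carry over. Pictures are saved under pics/ and viewed, at most 10 in all, crops included, and the job is handed in when it is done.

```bash
mkdir -p pics; python3 - <<'E'
from bench import robot
import cv2,numpy as np
s=robot.state();print(s['time'],s['position'],s['orientation'],s['grip_width'])
for n in('top','side'):
    im=robot.read_camera(n);cv2.imwrite(f'pics/{n}0.png',im[:,:,::-1]);print(robot.camera_model(n))
E
```

```text
0.0 [ 0.21696497 -0.58548861  0.24040595] [-3.09032114e+00 -5.54024933e-01  1.79398765e-04] 0.08688163947225763
{'fov_y': 55.22043656822143, 'cx': 314.7273340360238, 'cy': 210.0945113491204, 'dist': array([-0.02907519,  0.        ,  0.        ,  0.        ,  0.        ]), 'eye': array([0.50953278, 0.09849185, 0.79725916]), 'rotation': array([-2.12883509,  2.15593468, -0.25799072])}
{'fov_y': 43.36310481470487, 'cx': 322.33298411214224, 'cy': 192.21325991557532, 'dist': array([-0.16349399,  0.        ,  0.        ,  0.        ,  0.        ]), 'eye': array([0.36571308, 0.78146838, 0.85377346]), 'rotation': array([-0.56661786,  2.74490815, -1.08507901])}
```

View pics/top0.png

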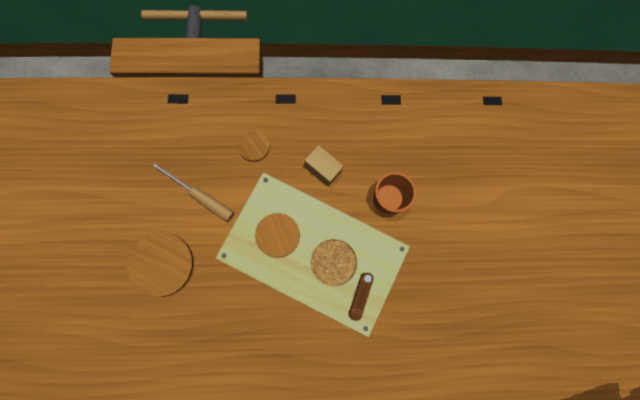

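View pics/side0.png

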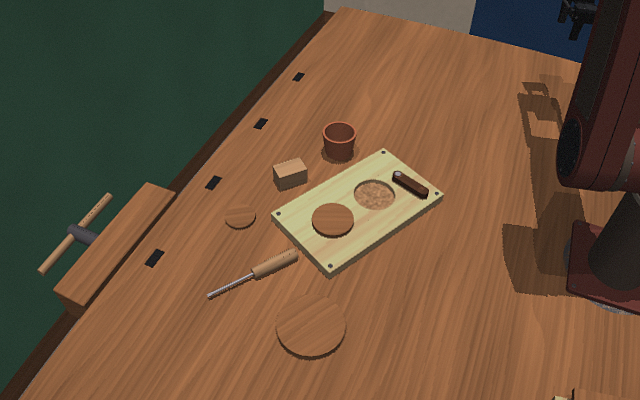

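The top view shows the blank at about (277,235), the recess at (334,262), the keeper screw at (368,279) and its free end at (356,317). The small disc at (254,146) and the large one at (160,264) are the look-alikes.

```bash
cat > h.py <<'E'
from bench import robot
import cv2,numpy as np
from scipy.spatial.transform import Rotation as R
def cast(m,uv,z):
    f=200/np.tan(np.radians(m['fov_y']/2));K=np.array([[f,0,m['cx']],[0,f,m['cy']],[0,0,1.]])
    p=cv2.undistortPoints(np.array(uv,float).reshape(-1,1,2),K,m['dist']).reshape(-1,2)
    d=np.c_[p,np.ones(len(p))]@R.from_rotvec(m['rotation']).as_matrix().T
    return (m['eye']+d*((z-m['eye'][2])/d[:,2])[:,None])[:,:2]
def big(mask,near=None):
    cs=cv2.findContours(mask.astype(np.uint8),cv2.RETR_EXTERNAL,cv2.CHAIN_APPROX_NONE)[0]
    return max(cs,key=cv2.contourArea).reshape(-1,2)
def goto(p,R0=None):
    "rows' shift (30 mm units) from the present pose to world point p"
    s=robot.state();M=R.from_rotvec(s['orientation']).as_matrix()
    return M.T@(np.array(p)-s['position'])/.03
E
python3 - <<'E'
from h import *
im=cv2.imread('pics/top0.png');hsv=cv2.cvtColor(im,cv2.COLOR_BGR2HSV);m=robot.camera_model('top')
for n,(u,v) in dict(board=(300,200),blank=(277,235),cork=(334,262),bench=(400,350),keep=(360,300)).items(): print(n,hsv[v,u])
pale=cv2.inRange(hsv,(22,40,120),(45,150,255));pale[:, :200]=0
b=big(cv2.morphologyEx(pale,cv2.MORPH_OPEN,np.ones((3,3))))
w=cast(m,b,.024).astype(np.float32);r=cv2.minAreaRect(w);print('board',r,cv2.boxPoints(r))
hull=np.zeros(pale.shape,np.uint8);cv2.fillPoly(hull,[cv2.convexHull(b)],1)
hull=cv2.erode(hull,np.ones((5,5)));ins=(hull>0)&(pale==0)
cs=cv2.findContours(ins.astype(np.uint8),cv2.RETR_EXTERNAL,cv2.CHAIN_APPROX_NONE)[0]
for c in cs:
    if cv2.contourArea(c)<150: continue
    c=c.reshape(-1,2)
    for z in(.024,.036,.0425):
        q=cast(m,c,z).astype(np.float32);print(c.mean(0),z,cv2.minEnclosingCircle(q),cv2.minAreaRect(q))
print('screw,end',cast(m,[[368,279],[355,317]],.0425))
E
```

```text
board [ 32  69 180]
blank [ 16 175 168]
cork [ 17 142 158]
bench [ 16 176 154]
keep [ 13 182  91]
board ((0.5734415054321289, 0.06313709914684296), (0.3402213454246521, 0.20055320858955383), 62.255924224853516) [[ 0.40550268 -0.04073587]
 [ 0.58299947 -0.134098  ]
 [ 0.74138033  0.16701007]
 [ 0.56388354  0.2603722 ]]
[360.63551402 295.85046729] 0.024 ((0.4838218688964844, -0.030995046719908714), 0.04857613146305084) ((0.4845537543296814, -0.02892383746802807), (0.027418632060289383, 0.09694140404462814), 70.5410385131836)
[360.63551402 295.85046729] 0.036 ((0.48422086238861084, -0.02898557297885418), 0.04782385006546974) ((0.48494136333465576, -0.02694651298224926), (0.026993120089173317, 0.09543702006340027), 70.54104614257812)
[360.63551402 295.85046729] 0.0425 ((0.4844370186328888, -0.02789710834622383), 0.047416362911462784) ((0.4851512908935547, -0.025875456631183624), (0.026762638241052628, 0.09462213516235352), 70.54103088378906)
[333.26356589 262.26356589] 0.024 ((0.5523171424865723, 0.0238401647657156), 0.046751610934734344) ((0.5518672466278076, 0.023170150816440582), (0.0
[... 428 characters left out ...]
668243, 0.08797140419483185), 89.11724090576172)
[277.112 234.848] 0.024 ((0.6084219217300415, 0.13679903745651245), 0.04628029838204384) ((0.6088624000549316, 0.13685955107212067), (0.0891389548778534, 0.08984822034835815), 89.45616912841797)
[277.112 234.848] 0.036 ((0.6068870425224304, 0.13620540499687195), 0.04556363821029663) ((0.6073208451271057, 0.1362641453742981), (0.08775565028190613, 0.08845393359661102), 89.45606231689453)
[277.112 234.848] 0.0425 ((0.6060559153556824, 0.13588325679302216), 0.045175518840551376) ((0.6064857840538025, 0.13594162464141846), (0.0870063453912735, 0.08769860863685608), 89.45608520507812)
screw,end [[ 0.51722059 -0.0418471 ]
 [ 0.44560905 -0.01360078]]
```

```bash
cat >> h.py <<'E'
yb=np.array([.4655,.885]);xb=np.array([.885,-.4655]);REC=np.array([.5523,.0235]);PIV=REC-.072*yb
def plan(p,u):
    "shift and turn to TCP p, tool down, tool x along +-u (world xy)"
    s=robot.state();M=R.from_rotvec(s['orientation']);best=None
    for sg in(1,-1):
        x=np.r_[sg*u/np.linalg.norm(u),0];z=np.array([0,0,-1.]);T=np.c_[x,np.cross(z,x),z]
        t=(M.inv()*R.from_matrix(T)).as_rotvec()
        if best is None or np.linalg.norm(t)<np.linalg.norm(best):best=t
    return np.degrees(best)/10,M.inv().apply(np.array(p)-s['position'])/.03
E
python3 - <<'E'
from h import *
np.set_printoptions(precision=3,suppress=True)
B=np.array([.607,.1362]);u=B-REC;u/=np.linalg.norm(u);p=B+.068*u
print(p,u,plan(np.r_[p,.12],u),robot.state()['q'])
E
```

```text
[0.637 0.197] [0.437 0.9  ] (array([-0.009, -0.005, -4.379]), array([ 22.182, -19.606,   4.058])) [-1.342  0.221  1.528  0.     1.395 -0.126]
```

```bash
python3 -m handwheel '[0,0,-1,4.44,-3.92,0,0.575, 0,0,-2,8.9,-7.84,0,0.575, 0,0,-3,13.3,-11.76,0,0.575, 0,0,-4,17.7,-15.7,1,0.575, 0,0,-4.38,22.18,-19.61,3.5,0.575]' 20 
python3 - <<'E'
from h import *
np.set_printoptions(precision=3,suppress=True)
B=np.array([.607,.1362]);u=B-REC
print(plan(np.r_[.637,.197,.12],u))
E
```

```text
time: 0.72
position: [0.3651, -0.3097, 0.2283]
orientation: [2.659, 1.671, 0.001]
force: [0.9, 0.2, -0.6]
grip_width: 0.0513
grip_force: 0.0
(array([0.006, 0.001, 0.019]), array([19.151,  0.839,  3.605]))
```

```bash
python3 -m handwheel '[0,0,0,2,0.1,0,0.575, 0,0,0,4,0.2,0,0.575, 0,0,0,6,0.3,0,0.575, 0,0,0,8,0.4,0.3,0.575, 0,0,0,10,0.45,0.6,0.575]' 
python3 -m handwheel '[0,0,0,2,0.1,0.4,0.575, 0,0,0,4,0.2,0.8,0.575, 0,0,0,6,0.2,1.2,0.575, 0,0,0,8,0.3,2,0.575, 0,0,0,8.8,0.3,2.7,0.575]' 
python3 - <<'E'
from h import *
np.set_printoptions(precision=3,suppress=True)
B=np.array([.607,.1362]);u=B-REC
print(plan(np.r_[.637,.197,.047],u))
E
```

```text
time: 1.35
position: [0.508, -0.0455, 0.2099]
orientation: [2.662, 1.668, 0.0]
force: [0.5, -0.7, 1.2]
grip_width: 0.0505
grip_force: 0.0
time: 1.98
position: [0.6312, 0.1893, 0.1278]
orientation: [-2.66, -1.671, -0.0]
force: [-0.1, -0.8, -0.5]
grip_width: 0.0502
grip_force: 0.0
(array([-0.002, -0.002,  0.016]), array([0.316, 0.064, 2.694]))
```

```bash
python3 -m handwheel '[0,0,0,0,0,0,0.575, 0,0,0,0,0,0,0.575]' 
python3 - <<'E'
from h import *
np.set_printoptions(precision=3,suppress=True)
B=np.array([.607,.1362]);u=B-REC
print(plan(np.r_[.637,.197,.047],u))
E
```

```text
time: 2.22
position: [0.6304, 0.1856, 0.1291]
orientation: [2.662, 1.668, -0.001]
force: [0.5, -0.7, 0.3]
grip_width: 0.0499
grip_force: 0.0
(array([-0.002,  0.005,  0.002]), array([0.439, 0.034, 2.737]))
```

```bash
python3 -m handwheel '[0,0,0,0.44,0.04,0.5,0.575, 0,0,0,0.44,0.04,1.5,0.575, 0,0,0,0.44,0.04,2.3,0.575, 0,0,0,0.44,0.04,2.7,0.575, 0,0,0,0.44,0.04,2.7,0.575]' 
python3 - <<'E'
from h import *
np.set_printoptions(precision=4,suppress=True)
cv2.imwrite('pics/top1.png',robot.read_camera('top')[100:350,150:450,::-1])
u=np.array([.607,.1362])-REC;u/=np.linalg.norm(u)
print(plan(np.r_[REC+.047*u,.047],u))
E
```

```text
time: 2.85
position: [0.6374, 0.1967, 0.0483]
orientation: [-2.663, -1.666, 0.001]
force: [-0.5, 0.3, 0.3]
grip_width: 0.0499
grip_force: 0.0
(array([ 0.005 , -0.0034, -0.0036]), array([-4.8846, -0.0436,  0.0702]))
```

View pics/top1.png

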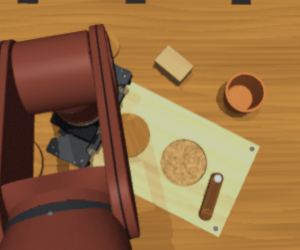

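The gripper is down behind the blank (crop pixel (130,135)), on the side away from the recess. Pushing now.

```bash
python3 -m handwheel '[0,0,0,-0.4,0,0.03,0.575, 0,0,0,-0.8,-0.01,0.03,0.575, 0,0,0,-1.2,-0.01,0.03,0.575, 0,0,0,-1.6,-0.02,0.03,0.575, 0,0,0,-2,-0.02,0.03,0.575]'
python3 -m handwheel '[0,0,0,-0.4,0,0,0.575, 0,0,0,-0.8,-0.01,0,0.575, 0,0,0,-1.2,-0.01,0,0.575, 0,0,0,-1.5,-0.02,0,0.575, 0,0,0,-1.8,-0.02,0,0.575]' 
python3 - <<'E'
from h import *
np.set_printoptions(precision=4,suppress=True)
im=np.hstack([robot.read_camera('top')[180:330,250:430],robot.read_camera('side')[120:270,270:450]]);cv2.imwrite('pics/c2.png',cv2.resize(im[:,:,::-1],None,fx=2.2,fy=2.2))
u=np.array([.607,.1362])-REC;u/=np.linalg.norm(u)
print(plan(np.r_[REC+.047*u,.047],u))
E
```

```text
time: 3.52
position: [0.6104, 0.1431, 0.0474]
orientation: [2.662, 1.668, 0.0]
force: [0.3, 0.7, 0.3]
grip_width: 0.0502
grip_force: 0.3
time: 4.15
position: [0.5864, 0.095, 0.0472]
orientation: [-2.662, -1.668, 0.0]
force: [0.1, 0.0, 0.1]
grip_width: 0.0501
grip_force: 0.3
(array([-0.0029,  0.003 , -0.0023]), array([-1.0612,  0.0215,  0.0026]))
```

View pics/c2.png

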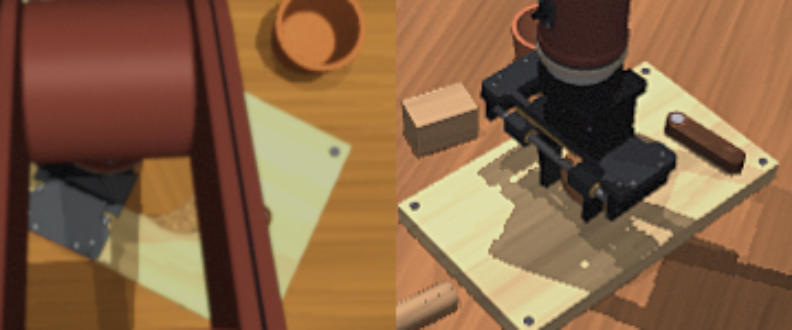

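The blank is ahead of the fingers, between them in the side view, and moving over the recess, with the keeper untouched. I'll push the last 32 mm slowly.

```bash
python3 -m handwheel '[0,0,0,-0.25,0,0,0.575, 0,0,0,-0.5,0.01,0,0.575, 0,0,0,-0.7,0.02,0,0.575, 0,0,0,-0.85,0.02,0,0.575, 0,0,0,-0.95,0.02,0,0.575]'
python3 -m handwheel '[0,0,0,-0.05,0,0,0.575, 0,0,0,-0.1,0,0,0.575, 0,0,0,-0.13,0,0,0.575, 0,0,0,-0.13,0,0,0.575]' 
python3 - <<'E'
from h import *
np.set_printoptions(precision=4,suppress=True)
im=np.hstack([robot.read_camera('wrist')[:,::1],]);cv2.imwrite('pics/c3.png',im[:,:,::-1])
u=np.array([.607,.1362])-REC;u/=np.linalg.norm(u)
print(plan(np.r_[REC+.047*u,.047],u))
E
```

```text
time: 4.88
position: [0.5746, 0.0693, 0.0472]
orientation: [2.662, 1.668, -0.0]
force: [-0.3, 0.8, 0.5]
grip_width: 0.0503
grip_force: 0.0
time: 5.38
position: [0.5731, 0.0661, 0.0473]
orientation: [2.662, 1.668, 0.0]
force: [-0.5, -0.3, -0.3]
grip_width: 0.0499
grip_force: 0.0
(array([-0.0002,  0.0001,  0.0024]), array([-0.016 , -0.0018,  0.0074]))
```

View pics/c3.png

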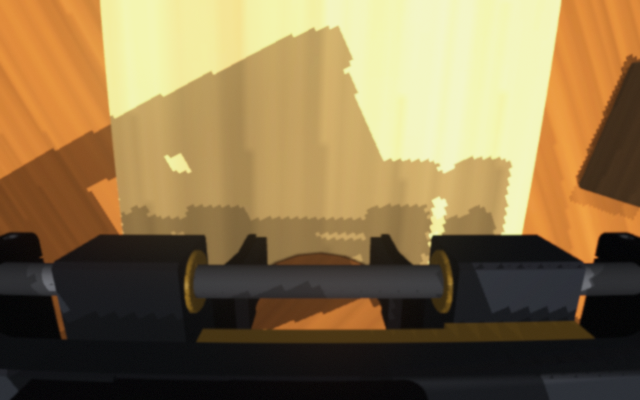

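```bash
python3 -m handwheel '[0,0,0,0.3,0,0,0.575, 0,0,0,0.4,0,-0.6,0.575, 0,0,0,0.4,0,-2,0.3, 0,0,0,0.4,0,-3,0, 0,0,0,0.4,0,-3,0]'
python3 - <<'E'
from h import *
np.set_printoptions(precision=4,suppress=True)
print(PIV,plan(np.r_[PIV-.074*xb-.042*yb,.137],yb))
E
```

```text
time: 6.05
position: [0.5812, 0.0773, 0.1419]
orientation: [2.658, 1.666, 0.01]
force: [0.2, 0.3, -1.3]
grip_width: 0.0277
grip_force: 0.0
[ 0.5188 -0.0402] (array([ 0.0401, -0.0203,  0.1898]), array([-5.7501, -2.677 ,  0.1258]))
```

```bash
python3 -m handwheel '[0,0,0.2,-1.5,-0.7,0,0, 0,0,0.2,-3,-1.4,0,0, 0,0,0.2,-4.5,-2.1,0,0, 0,0,0.2,-5.75,-2.68,0,0, 0,0,0.2,-5.75,-2.68,0,0]'
python3 - <<'E'
from h import *
np.set_printoptions(precision=4,suppress=True)
im=robot.read_camera('side')[130:290,250:460];cv2.imwrite('pics/c4.png',cv2.resize(im[:,:,::-1],None,fx=3.5,fy=3.5))
s=robot.state();print(s['position'],plan(np.r_[PIV-.074*xb-.042*yb,.050],yb))
E
```

```text
time: 6.68
position: [0.4285, -0.044, 0.1364]
orientation: [-2.692, -1.617, 0.002]
force: [0.4, 0.2, 0.0]
grip_width: 0.0006
grip_force: 0.0
[ 0.43   -0.0435  0.1369] (array([-0.0017, -0.0009, -0.0241]), array([0.075 , 0.1033, 2.8969]))
```

View pics/c4.png

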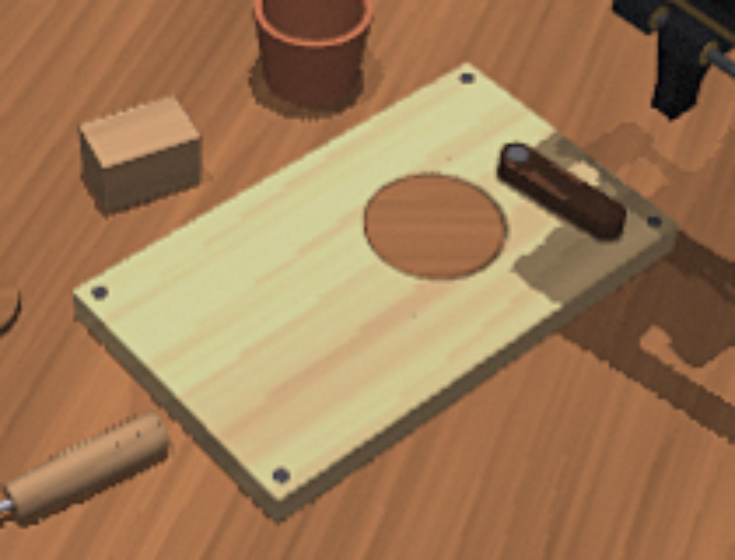

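The blank (crop (435,226)) lies flush in the recess, and the keeper is still open. Next I go down behind the keeper.

```bash
python3 -m handwheel '[0,0,0,0.07,0.1,1,0, 0,0,0,0.07,0.1,2,0, 0,0,0,0.07,0.1,2.7,0, 0,0,0,0.07,0.1,2.9,0, 0,0,0,0.07,0.1,2.9,0]'
python3 - <<'E'
from h import *
np.set_printoptions(precision=2,suppress=True)
print(robot.state()['position'],robot.state()['force'])
for d in(96,85,75,65,55,45,35,25,15,8,2):
    f=np.radians(d);q=.060*np.array([-np.sin(f),np.cos(f)])-.012*np.array([np.cos(f),np.sin(f)])-np.array([.015,.0095])
    print(d,q*1000,plan(np.r_[PIV+q[0]*xb+q[1]*yb,.050],yb)[1])
E
```

```text
time: 7.35
position: [0.4347, -0.0423, 0.0502]
orientation: [-2.69, -1.622, 0.0]
force: [-0.2, -0.5, 0.4]
grip_width: 0.001
grip_force: 0.0
[ 0.43 -0.04  0.05] [-0.17 -0.49  0.37]
96 [-73.42 -27.71] [0.44 0.   0.01]
85 [-75.82 -16.22] [ 0.83 -0.08  0.01]
75 [-76.06  -5.56] [ 1.18 -0.09  0.01]
65 [-74.45   4.98] [ 1.53 -0.03  0.01]
55 [-71.03  15.08] [1.87 0.08 0.01]
45 [-65.91  24.44] [2.18 0.25 0.01]
35 [-59.24  32.77] [2.46 0.47 0.01]
25 [-51.23  39.81] [2.69 0.74 0.01]
15 [-42.12  45.35] [2.88 1.04 0.01]
8 [-35.23  48.25] [2.98 1.27 0.01]
2 [-29.09  50.04] [3.04 1.47 0.  ]
```

```bash
python3 -m handwheel '[0,0,0,0.44,0,0,0, 0,0,0,0.83,-0.08,0,0, 0,0,0,1.18,-0.09,0,0, 0,0,0,1.53,-0.03,0,0, 0,0,0,1.87,0.08,0,0]'
python3 -m handwheel '[0,0,0,0.31,0.17,0,0, 0,0,0,0.59,0.39,0,0, 0,0,0,0.82,0.66,0,0, 0,0,0,1.01,0.96,0,0, 0,0,0,1.11,1.19,0,0]'
python3 - <<'E'
from h import *
np.set_printoptions(precision=3,suppress=True)
im=robot.read_camera('side')[130:290,250:460];cv2.imwrite('pics/c5.png',cv2.resize(im[:,:,::-1],None,fx=3,fy=3))
print(plan(np.r_[PIV-.029*xb+.050*yb,.050],yb))
E
```

```text
time: 7.98
position: [0.4631, 0.0065, 0.0503]
orientation: [-2.691, -1.621, 0.0]
force: [-1.0, -1.5, 1.4]
grip_width: 0.0002
grip_force: 0.8
time: 8.6
position: [0.5106, 0.0186, 0.0502]
orientation: [-2.691, -1.621, -0.0]
force: [-0.3, 2.3, -0.1]
grip_width: 0.0006
grip_force: 1.0
(array([ 0.007, -0.003, -0.014]), array([0.055, 0.158, 0.014]))
```

View pics/c5.png

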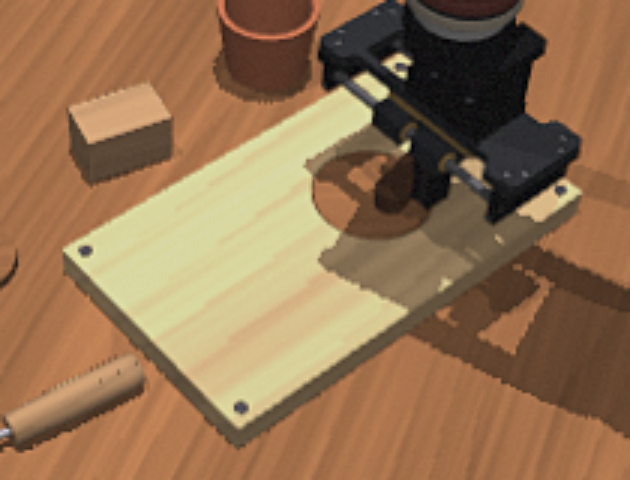

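The keeper (end at crop (393,190)) is nearly closed, with the finger against its side. I'll finish the last few millimetres, back off in board -x, then lift and clear.

```bash
python3 -m handwheel '[0,0,0,0.06,0.1,0,0, 0,0,0,0.06,0.18,0,0, 0,0,0,0.06,0.18,0,0, 0,0,0,0,-0.2,0,0, 0,0,0,0,-0.6,0,0]'
python3 -m handwheel '[0,0,0,0,-0.3,-1,0, 0,0,0,0,-0.3,-2.5,0, 0,0,0,-1.5,-1,-4,0, 0,0,0,-3,-2,-4.5,0, 0,0,0,-4.5,-2.5,-4.5,0]'
python3 - <<'E'
from h import *
np.set_printoptions(precision=4,suppress=True)
cv2.imwrite('pics/t6.png',robot.read_camera('top')[:,:,::-1])
im=robot.read_camera('side')[130:290,250:460];cv2.imwrite('pics/c6.png',cv2.resize(im[:,:,::-1],None,fx=3,fy=3))
m=robot.camera_model('side');hsv=cv2.cvtColor(cv2.imread('pics/c6.png')[1::3,1::3],cv2.COLOR_BGR2HSV)
s=robot.state();print(s['position'])
E
```

```text
time: 9.28
position: [0.4931, 0.027, 0.0503]
orientation: [2.691, 1.621, 0.0]
force: [-0.1, 0.8, 0.2]
grip_width: 0.0002
grip_force: 0.0
time: 9.9
position: [0.3635, -0.0576, 0.1867]
orientation: [2.687, 1.622, 0.004]
force: [-0.4, -0.7, 0.7]
grip_width: 0.0005
grip_force: 0.0
[ 0.3618 -0.0589  0.1852]
```

View pics/c6.png

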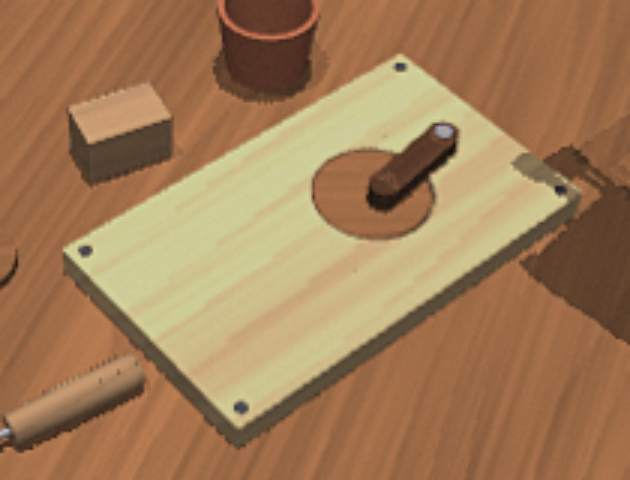

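View pics/t6.png

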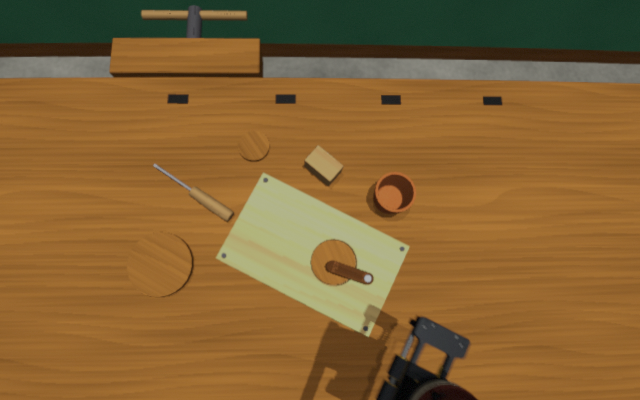

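```bash
python3 - <<'E'
from h import *
im=cv2.imread('pics/t6.png');hsv=cv2.cvtColor(im,cv2.COLOR_BGR2HSV);m=robot.camera_model('top')
msk=np.zeros(hsv.shape[:2],bool);msk[250:295,320:385]=True
k=msk&(hsv[...,2]<125)
k=cv2.morphologyEx(k.astype(np.uint8),cv2.MORPH_CLOSE,np.ones((3,3)))
q=cast(m,big(k),.0425).astype(np.float32);print(cv2.minAreaRect(q))
c=q.mean(0);d=c-PIV;print('by rect/pivot',np.arctan2(-d@xb,d@yb))
v=cv2.fitLine(q,cv2.DIST_L2,0,.01,.01).ravel()[:2];v*=np.sign(v@yb);print('by line',np.arctan2(-v@xb,v@yb))
E
```

```text
((0.5309171676635742, -0.003906361758708954), (0.0972510352730751, 0.02969789318740368), 75.83838653564453)
by rect/pivot 0.15474704636937864
by line 0.1601942662380751
```

By this measurement the keeper is still about +0.16 rad short, too close to the 0.2 limit. I'll nudge it about 9 mm further.

```bash
python3 - <<'E'
from h import *
np.set_printoptions(precision=3,suppress=True)
for x,z in((-.055,.12),(-.055,.05),(-.020,.05)): print(plan(np.r_[PIV+x*xb+.050*yb,z],yb))
E
```

```text
(array([ 0.008,  0.007, -0.03 ]), array([4.669, 2.479, 2.169]))
(array([ 0.008,  0.007, -0.03 ]), array([4.672, 2.476, 4.502]))
(array([ 0.008,  0.007, -0.03 ]), array([4.678, 3.643, 4.504]))
```

```bash
python3 -m handwheel '[0,0,0,1.6,0.8,0,0, 0,0,0,3.2,1.7,0.5,0, 0,0,0,4.67,2.48,1.5,0, 0,0,0,4.67,2.48,2.5,0, 0,0,0,4.67,2.48,2.5,0]'
python3 -m handwheel '[0,0,0,0,0,1,0, 0,0,0,0,0,1.7,0, 0,0,0,0,0,2,0, 0,0,0,0,0.4,2,0, 0,0,0,0,0.7,2,0]'
python3 - <<'E'
from h import *
np.set_printoptions(precision=3,suppress=True)
print(plan(np.r_[PIV-.020*xb+.050*yb,.05],yb))
E
```

```text
time: 10.62
position: [0.4931, 0.033, 0.1072]
orientation: [-2.686, -1.621, 0.009]
force: [0.9, 0.3, 0.3]
grip_width: 0.0003
grip_force: 0.0
time: 11.25
position: [0.5165, 0.0212, 0.052]
orientation: [2.69, 1.62, 0.004]
force: [0.8, 0.6, 1.1]
grip_width: 0.0005
grip_force: 0.0
(array([ 0.018, -0.006, -0.014]), array([-0.109,  0.355,  0.066]))
```

```bash
python3 -m handwheel '[0,0,0,-0.05,0.2,0,0, 0,0,0,-0.1,0.35,0,0, 0,0,0,-0.1,0.35,0,0, 0,0,0,-0.1,0,0,0, 0,0,0,-0.1,-0.4,0,0]'
python3 -m handwheel '[0,0,0,0,-0.3,-1,0, 0,0,0,0,-0.3,-2.5,0, 0,0,0,-1.5,-1,-4,0, 0,0,0,-3,-2,-4.5,0, 0,0,0,-4.5,-2.5,-4.5,0]'
python3 - <<'E'
from h import *
im=robot.read_camera('top')[:,:,::-1].copy();cv2.imwrite('pics/t7.png',im)
hsv=cv2.cvtColor(im,cv2.COLOR_BGR2HSV);m=robot.camera_model('top')
msk=np.zeros(hsv.shape[:2],bool);msk[245:295,318:385]=True
k=cv2.morphologyEx((msk&(hsv[...,2]<125)).astype(np.uint8),cv2.MORPH_CLOSE,np.ones((3,3)))
q=cast(m,big(k),.0425).astype(np.float32);print(cv2.minAreaRect(q))
c=q.mean(0);d=c-PIV;print('pivot',np.arctan2(-d@xb,d@yb))
v=cv2.fitLine(q,cv2.DIST_L2,0,.01,.01).ravel()[:2];v*=np.sign(v@yb);print('line',np.arctan2(-v@xb,v@yb))
# blank outline against pale board
pale=cv2.inRange(hsv,(22,40,120),(45,150,255));n=np.zeros_like(pale);n[225:300,290:375]=1
c=big((pale==0)&(n>0));c=c[(cast(m,c,.024)-REC)@yb>-.02]
w=cast(m,c,.024);A=np.c_[2*w,np.ones(len(w))];print('rim centre',np.linalg.lstsq(A,(w**2).sum(1),rcond=None)[0][:2],REC)
a=cv2.resize(im[215:315,280:420],None,fx=3,fy=3);b=cv2.resize(robot.read_camera('side')[150:250,320:460][:,:,::-1],None,fx=3,fy=3)
cv2.imwrite('pics/c8.png',np.vstack([a,b])[:600])
E
```

```text
time: 11.88
position: [0.5014, 0.0251, 0.0501]
orientation: [-2.691, -1.621, 0.001]
force: [-0.4, 0.4, -0.2]
grip_width: 0.0008
grip_force: 0.0
time: 12.5
position: [0.3717, -0.0595, 0.1866]
orientation: [2.687, 1.622, 0.003]
force: [-0.0, -1.9, 0.5]
grip_width: 0.0005
grip_force: 0.0
((0.5360016226768494, -0.006260603666305542), (0.09786169230937958, 0.028071504086256027), 60.45829391479492)
pivot 0.022036097710568373
line 0.020938003154766155
rim centre [0.55242218 0.02362665] [0.5523 0.0235]
```

View pics/c8.png

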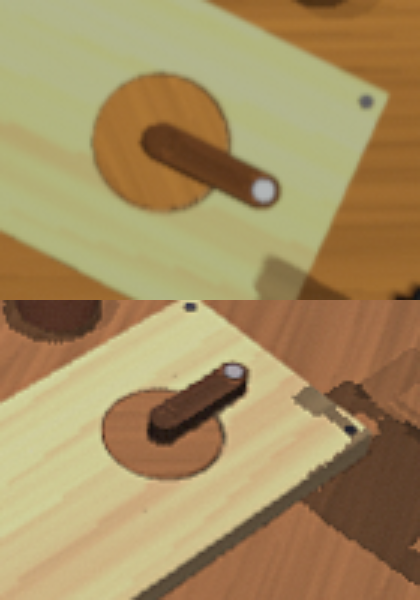

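The blank is seated flush, and the keeper lies over its middle at about 0.02 rad: in the top crop it runs from (265,190) towards the centre at (160,142). The arm is clear, so I'm handing in.

```bash
python3 -c "
from bench import robot;print(robot.sign_off())"
```

```text
the job is handed in; nothing more can be done
None
```

The job is handed in (no verdict was returned): in the last pictures the blank lay flush in the recess, the keeper was about 0.02 rad from closed, the pot, offcut and screwdriver looked unmoved, and the arm was clear.

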